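Flip the stop, tip the tube and push it home

ROBOT

A 6-joint arm with a two-finger parallel gripper is mounted at the origin on the work surface. World frame = base frame: x ahead of the robot, y to its left, z up, the work surface at z = 0. Lengths are in m, angles in rad, forces in N, time in s.
With the tool pointing down it reaches from about 0.3 to 0.775 m from the base axis. Payload 14.6 kg.
Tool frame: the origin (TCP) lies midway between the tips of the shut fingers; the grasp point (between the pads) lies env.grip_depth behind it (env.grip_depth is the distance from the TCP to the grasp point, in m); z points along the fingers, y is the line along which they close (so a half turn about z gives the same grasp; the last joint's range is limited). The gripper opens to 85 mm and grips with 20 to 120 N. Pads are 22 mm wide; open, the fingers measure 114 mm over their backs; the gripper's body (76 mm by 85 mm) begins 54 mm behind the grasp point. The pads swing forward as they close: fully open they stand 13 mm farther back than shut.
Start: joints at [1.253, 0.3, 1.521, -0, 1.321, -0.067], TCP at [0.136, 0.533, 0.201] pointing down, gripper open.
Joint ranges: [-3.03, 3.03], [-0.79, 2.21], [0.23, 2.52], [-1.04, 4.18], [0, 3.07], [-2.55, 2.55]. Speed limits (rad/s): [2.22, 2.22, 2.57, 3.14, 3.14, 3.14].

INTERFACE

Orientations are given as a rotation vector (axis times angle).
In Python, from bench import env, imaging gives the robot as it stands. The module is installed in compiled form; this text tells all that it offers.
- The arm moves only by the tool arm_command, never from a script. Its argument "motion" is a list of rows, each a list of 2 entries, a list of its own where there are three numbers: the shift along the tool's x, y, z in units of 50 mm (1.0 is 50 mm), then the turn about the tool's z in units of 6 degrees (1.0 is 6 degrees). A call has 1 to 8 rows; each row shifts and turns the commanded pose from where the row before left it, along the tool's axes as they then stand; what a row does not reach is not made up. A row lasts 1/10 s, in which the tool goes at most 50 mm and 8.59 degrees, less where a joint would pass 70% of its speed; a pose out of reach is approached as far as the arm can. A call is refused whole if a number of a shift passes 1 or a number of a turn 1, either way. A call with a gripper value outside its range is refused whole. "grip" is the finger opening in mm, from 0 to 85.4, set as the call begins (left out, the last holds). The fingers move at their own pace and stop on an object; "newtons" is the grip in N (left out, the last holds). Time passes only in rows, so rows that do not move let the fingers close. It gives the time, the measured TCP pose, the force, the opening and the grip force at its end, in the units of the state.
- env.read_state(): the state, without advancing time (a new reading comes with each control period).
- imaging.get_image(name): name is "scene" or "top"; returns a dict with "color" (400x640x3 uint8, red, green, blue), "K" (3x3 intrinsics, pixels), "xyz" and "rotation" of the camera in the world. Camera axes: x right, y down, z forward; pixel columns grow to the right and rows downward; lengths in m; the calibration is good to about 2 mm. A picture is of the moment at which its call begins. There is no depth.
- env.hand_in(): hands the job in; it is judged then, once.
The state is a dict: "t": time; "joints": joint angles; "qd": joint speeds; "tau": joint torques, N m; "position": TCP position; "eef_rot": TCP orientation; "contact_force": force on the tool from outside, world axes, zero at the start; "moment": the same for the moment, N m; "width": opening from 0.0 (shut) to 1.0 (fully open); "grasp_force": force on a finger pad.
Only numpy, scipy, OpenCV 4.12 (cv2) and the standard library are available. Lean on these libraries where they do the work, as an engineer would, in place of code of your own. Each camera call takes 0.05 s, during which the arm holds its last target. There are 200 camera calls.

TASK

Set up the square tube in the cutting channel just by pushing, without picking anything up: first push the hinged stop over so that it lies down flat across the channel, then push the standing square tube over so that it falls lengthwise into the channel towards the stop, and finally push the lying tube along the channel until its end rests against the stop. Leave everything else on the bench where it is, and finish with the hand clear.

Things in the scene. Friction and masses are not known exactly. Their poses are not given: they have to be found in the camera images.
- channel: Fixed guide channel, open ends: base 360 x 96 mm, floor 6 mm above the bench and 48 mm wide, guide walls flaring 30 deg outward to 66 mm apart at their tops, 22 mm above the bench. Origin: centre of its underside. x: along it, from the tube's end to the stop's end; z up. Yaw about 90 deg +-20: x roughly to the robot's left, y towards the robot. The lowered stop's face is at x = +130 mm.
- stop (a joint): Hinge of the flip stop, rad. 0 = flat across the channel (end of travel), 1.57 = upright; starts at 1.75 to 1.95, leaning back to the channel's +y side (limit 2.0). Light friction: it stays where it leans, and once pushed well past upright (below about 1.1) falls across the channel by itself.
- stop_hinge (a point): Hinge axis of the stop, which runs along the channel's x: at x = +148, y = +53, z = +32 mm in the channel's frame. Its two dark cheeks stand up to 41 mm above the bench.
- stop_tip (a point): Centre of the stop's free end. The stop is a steel bar 36 mm wide (channel x = 130 to 166 mm), 16 mm thick, 92 mm from hinge to free end, with a 14 mm thick tongue, on the face that is underneath when down, that drops between the walls. Its top is 40 mm above the bench when down.
- tube: Square steel tube, 40 x 40 x 140 mm, with flat closed black plastic end caps, 0.3 to 0.6 kg. It stands upright on one end on the channel's floor, between the guide walls, near the channel's -x end, sides nearly parallel to the channel (within 3 deg). Origin: centre of the end it stands on. z axis: along the tube, from the foot to the top.
- tube_mid (a point): Centre of the square tube, 70 mm from either end.
- tube_top (a point): Centre of the tube's upper end face (140 mm from the foot). This end leads, towards the stop, once the tube has been tipped over.
- round_bar: Bystander: round steel bar offcut standing on end, diameter 38, height 85 mm; origin under its centre.
- oil_bottle: Bystander: amber bottle with an orange cap, diameter 62, height 180 mm; origin under its centre.
- screw_jar: Bystander: clear jar with a dark lid, diameter 66, height 80 mm; origin under its centre.
- nut: Bystander: big hexagon nut lying flat, 42 mm across corners, 18 mm high; origin under its centre.
- wrench: Bystander: steel wrench lying flat, 170 mm long along its x axis.
- pliers: Bystander: pliers with red handles lying flat, about 175 mm long along its x axis.
- wire_brush: Bystander: hand brush with a wooden handle lying down, 180 mm long along its x axis.
Mind the look-alikes: they are no part of the job. What is shaped like the tube but red or turquoise is not meant.

How it is judged:
On the way, in this order (a step that is already met when the one before it is completed fails the run):
1. the stop lies flat across the channel while the tube still stands (value of joint stop below 0.06 rad and angle between tube's own z axis and vertical below 0.2 rad), for 0.2 s.
2. the tube lies in the channel, with its former top towards the stop (angle between tube's own z axis and vertical between 1.48 and 1.66 rad and z of tube_top in the frame of channel below 0.032 m and height (world z) of tube below 0.032 m and angle between the z axis of tube and the x axis of channel, either way round below 0.12 rad and x of tube_top in the frame of channel above -0.02 m), for 0.2 s.
At the end, for the whole second after the job is handed in: The stop is down (joint under 0.06 rad); the tube lies flat on the channel's floor between the walls, in line within 0.12 rad, its former top end within 6 mm of the stop's face, and at rest (angle between tube's own z axis and vertical between 1.48 and 1.66 rad and z of tube_top in the frame of channel below 0.032 m and height (world z) of tube below 0.032 m and angle between the z axis of tube and the x axis of channel, either way round below 0.12 rad and value of joint stop below 0.06 rad and x of tube_top in the frame of channel between 0.124 and 0.136 m and x of tube_mid in the frame of channel below 0.08 m and linear speed of tube below 0.02 m/s); the robot touches nothing.
It fails at once if the tube is lifted or carried (its middle more than 100 mm above the table, its foot end more than 45 mm, or its middle more than 45 mm once it lies) (height (world z) of tube_mid above 0.1 m or height (world z) of tube above 0.045 m or (angle between tube's own z axis and vertical above 1.4 rad and height (world z) of tube_mid above 0.045 m)).
It fails at once if the tube leaves the channel sideways (its middle more than 25 mm off the channel's centre line) (y of tube_mid in the frame of channel above 0.025 m or y of tube_mid in the frame of channel below -0.025 m).
It fails at once if one of the other loose things on the bench is shifted by more than 30 mm or knocked over (distance of any of round_bar, oil_bottle, screw_jar, nut, wrench, pliers, wire_brush from where it was at the start of the episode above 0.03 m or angle between any of round_bar, oil_bottle, screw_jar's own z axis and vertical above 0.5 rad).
It also fails if it takes over 58 s, if anything falls off the work surface, if the arm or the gripper's body presses on something with over 40 N, if the wrist force passes 120 N, or if a joint passes its speed limit or range.

## Working session

There is one attempt and no reset: what is moved stays moved. The work goes in short steps, Python scripts to look and compute and a tool call to move; the robot and the scene stay as the last step left them, time stands still between calls to the robot, and variables do not carry over. Pictures are saved under pics/ and viewed, at most 10 in all, crops included, and the job is handed in when it is done.

Besides the shell and the picture viewer there is one more tool, called after "Call:" in YAML: its name, and indented under it one key for each argument. arm_command: Moves the arm, as the interface text tells. Its arguments: {"type":"object","properties":{"motion":{"type":"array","items":{"type":"array"}},"grip":{"type":"number"},"newtons":{"type":"number"}},"required":["motion"]}

```bash
mkdir -p pics
python3 - <<'E'
from bench import env, imaging
import cv2,pickle
s=env.read_state(); print({k:s[k] for k in("t","position","eef_rot","width")}, env.grip_depth)
d={}
for n in("scene","top"):
    i=imaging.get_image(n); d[n]=i; cv2.imwrite(f"pics/{n}0.png",i["color"][:,:,::-1]); print(n,i["K"],i["xyz"],i["rotation"])
pickle.dump(d,open("d0.pkl","wb"))
E
```

```text
{'t': 0.0, 'position': array([0.13641822, 0.53252392, 0.20059078]), 'eef_rot': array([-3.92959906e-01, -3.11667591e+00,  1.87827138e-03]), 'width': 0.9969784180396131} 0.0187
scene [[489.27549781   0.         322.10023919]
 [  0.         489.27549781 206.14553966]
 [  0.           0.           1.        ]] [ 1.18239203 -0.39957675  1.0270349 ] [-2.23925611 -1.18303337  0.38873668]
top [[427.61026955   0.         317.43647268]
 [  0.         427.61026955 195.32227661]
 [  0.           0.           1.        ]] [ 0.54421278 -0.00742608  1.17558719] [-2.14120151  2.18374408 -0.06575402]
```

View pics/scene0.png

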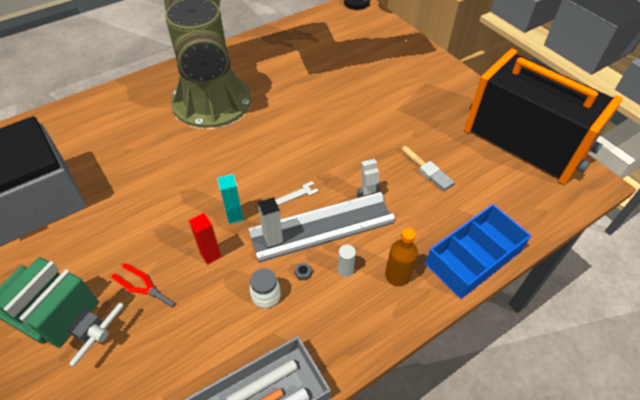

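View pics/top0.png

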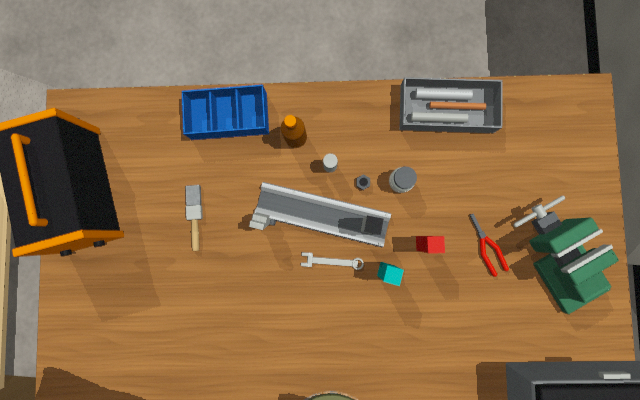

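The scene view shows the tube standing at about (268,222) with a dark top, the stop leaning at (370,178), and the channel running from (255,245) to (390,210). In the top view the channel runs from (262,185) to (388,245), with the tube at (375,224) and the stop at (260,220). I'll enlarge both around the channel.

```bash
cat > h.py <<'E'
import numpy as np, cv2, pickle
from scipy.spatial.transform import Rotation as R
def cam(i):
    r=np.array(i["rotation"]); M=r if r.shape==(3,3) else R.from_rotvec(r).as_matrix()
    return np.array(i["K"]),np.array(i["xyz"]),M
def ray(i,uv):
    K,c,M=cam(i); d=M@np.linalg.solve(K,[uv[0],uv[1],1.]); return c,d/np.linalg.norm(d)
def plane(i,uv,z):
    c,d=ray(i,uv); return c+d*(z-c[2])/d[2]
def proj(i,p):
    K,c,M=cam(i); q=K@(M.T@(np.array(p)-c)); return q[:2]/q[2]
def tri(i,u,j,v):
    c1,d1=ray(i,u);c2,d2=ray(j,v)
    s=np.linalg.lstsq(np.c_[d1,-d2],c2-c1,rcond=None)[0]
    a,b=c1+s[0]*d1,c2+s[1]*d2; return (a+b)/2,np.linalg.norm(a-b)
E
python3 - <<'E'
from h import *
d=pickle.load(open("d0.pkl","rb"))
print(d["scene"]["rotation"].shape, proj(d["top"],[.136,.533,.2]),proj(d["scene"],[.136,.533,.2]),proj(d["top"],[0,0,0]))
for n,x,y in(("scene",235,150),("top",245,175)):
    c=d[n]["color"][y:y+120,x:x+160,::-1]; cv2.imwrite(f"pics/{n}0c.png",cv2.resize(c,None,fx=5,fy=5,interpolation=cv2.INTER_CUBIC))
E
```

```text
(3,) [ 90.28661566 422.24784206] [377.00990526  10.22862829] [331.32789093 441.44276372]
```

View pics/scene0c.png

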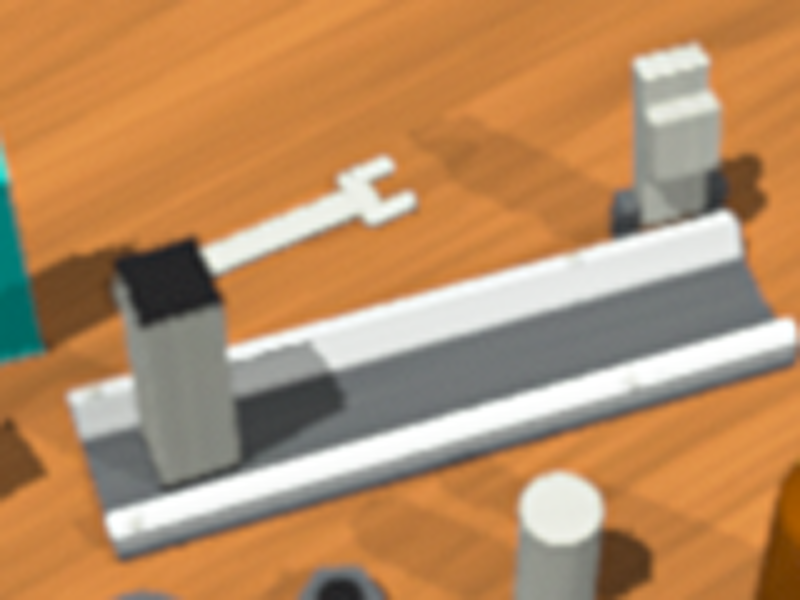

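View pics/top0c.png

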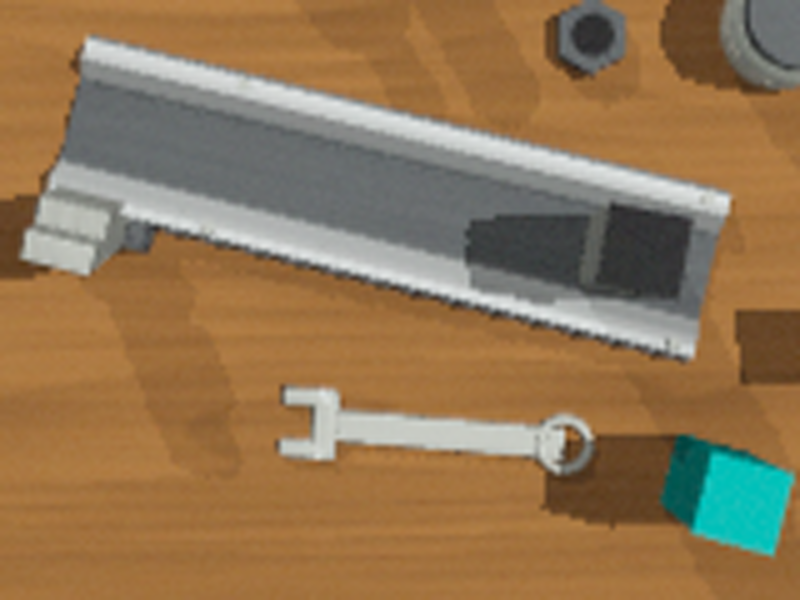

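The crops show the channel outer corners, the tube top face and the stop's leaning end. In the top crop these are wall corners (88,40), (730,205) and (690,357), the tube cap at (612,205) to (688,298), and the stop end at about (65,235). In the scene crop they are wall corners (70,398), (735,212), (118,540) and (797,345), with the tube cap around (168,283). Next I triangulate them.

Run:
```python
from h import *
d=pickle.load(open("d0.pkl","rb")); S,T=d["scene"],d["top"]
s=lambda x,y:(235+(x+.5)/5-.5,150+(y+.5)/5-.5)
t=lambda x,y:(245+(x+.5)/5-.5,175+(y+.5)/5-.5)
np.set_printoptions(precision=4,suppress=True)
A,B,C,D=[(-.18,.048),(.18,.048),(-.18,-.048),(.18,-.048)]
for n,a,b in(("A",(70,398),(690,357)),("C",(108,520),(730,200)),("D",(795,325),(88,40)),
  ("tubeP1",(115,265),(612,205)),("tubetopC",(168,283),(648,251)),("stop end c",(672,62),(62,245))):
    print(n,*tri(S,s(*a),T,t(*b)))
z=.022
obs=[(A,plane(T,t(690,357),z)),(C,plane(T,t(730,198),z)),(D,plane(T,t(88,38),z)),
     (A,plane(S,s(68,398),z)),(C,plane(S,s(108,518),z)),(D,plane(S,s(797,322),z)),(B,plane(S,s(735,212),z))]
P=np.array([o[0] for o in obs]);Q=np.array([o[1][:2] for o in obs])
p=P-P.mean(0);q=Q-Q.mean(0);th=np.arctan2((p[:,0]*q[:,1]-p[:,1]*q[:,0]).sum(),(p*q).sum())
Rm=np.array([[np.cos(th),-np.sin(th)],[np.sin(th),np.cos(th)]]);o=Q.mean(0)-Rm@P.mean(0)
print("yaw",np.degrees(th),"o",o);print("res mm",1e3*(Q-(P@Rm.T+o)))
np.savez("ch.npz",th=th,o=o)
tc=lambda X:Rm.T@(np.array(X)[:2]-o)
print("tube top (z .146):",tc(plane(T,t(648,251),.146)),tc(plane(S,s(168,283),.146)))
g=np.array([s_ for s_ in ((612,205),(692,218),(685,298),(600,290))])
print("cap corners",[tc(plane(T,t(*x),.146)) for x in g])
print("stop end",tc(tri(S,s(672,62),T,t(62,245))[0]))
# lookalike tops
for n,i in d.items():
    h=cv2.cvtColor(i["color"],cv2.COLOR_RGB2HSV)
    for nm,lo,hi in(("red",(0,180,60),(6,255,255)),("teal",(80,120,60),(100,255,255))):
        m=cv2.inRange(h,lo,hi); c=[x for x in cv2.findContours(m,0,2)[0] if cv2.contourArea(x)>80]
        print(n,nm,[cv2.boundingRect(x) for x in c])
e=env=None
r=R.from_rotvec([-.39296,-3.11668,.00188]).as_matrix(); print("tool x,y in channel",Rm.T@r[:2,0],Rm.T@r[:2,1],"tcp",tc([.1364,.5325]))
```

```text
A [ 0.5076 -0.1482  0.0161] 6.0646578882350856e-05
C [ 0.5903 -0.171   0.0316] 0.0017314635941506314
D [0.6842 0.1727 0.032 ] 0.0008499868339191672
tubeP1 [ 0.5731 -0.1158  0.1736] 0.04647579622447912
tubetopC [ 0.5629 -0.1134  0.1455] 0.0017618832645348087
stop end c [0.5714 0.1713 0.127 ] 0.0008265321169766311
yaw 75.14726104013796 o [0.5946 0.0147]
res mm [[  5.6559  -0.538 ]
 [ -2.6991  -0.0262]
 [ -0.8941  -2.3984]
 [  8.8524  -3.4763]
 [-11.7709   2.6524]
 [ -8.7179   4.6345]
 [  9.5737  -0.8481]]
tube top (z .146): [-0.1327 -0.0019] [-0.1311 -0.0028]
cap corners [array([-0.111 , -0.0192]), array([-0.1495, -0.0222]), array([-0.1549,  0.0158]), array([-0.1147,  0.0217])]
stop end [0.1455 0.0626]
scene red [(111, 263, 43, 31), (189, 213, 32, 51)]
scene teal [(218, 175, 25, 48)]
top red [(480, 236, 29, 41), (416, 236, 29, 17)]
top teal [(377, 262, 27, 24)]
tool x,y in channel [-0.0084  1.    ] [1.     0.0084] tcp [0.3831 0.5757]
```

Run:
```python
from h import *
from scipy.optimize import least_squares
d=pickle.load(open("d0.pkl","rb")); S,T=d["scene"],d["top"]
s=lambda x,y:(235+(x+.5)/5-.5,150+(y+.5)/5-.5)
t=lambda x,y:(245+(x+.5)/5-.5,175+(y+.5)/5-.5)
np.set_printoptions(precision=4,suppress=True)
z=.022
sg=[(-1,1),(-1,-1),(1,-1),(-1,1),(-1,-1),(1,-1),(1,1)]
Q=np.array([plane(T,t(690,357),z),plane(T,t(730,198),z),plane(T,t(88,38),z),plane(S,s(68,398),z),plane(S,s(108,518),z),plane(S,s(797,322),z),plane(S,s(735,212),z)])[:,:2]
def f(p):
    c,n=np.cos(p[2]),np.sin(p[2]); P=np.array(sg)*[.18,p[3]]
    return (P@np.array([[c,n],[-n,c]])+p[:2]-Q).ravel()
r=least_squares(f,[.59,.01,1.31,.04]);p=r.x;print(p,np.degrees(p[2]));print(r.fun.reshape(-1,2)*1e3)
th,o=p[2],p[:2];np.savez("ch.npz",th=th,o=o)
Rm=np.array([[np.cos(th),-np.sin(th)],[np.sin(th),np.cos(th)]]);tc=lambda X:Rm.T@(np.array(X)[:2]-o)
for a,b in(((88,38),(730,198)),((200,230),(690,357))):
    v=plane(T,t(*b),z)-plane(T,t(*a),z);print("edge yaw",np.degrees(np.arctan2(-v[1],-v[0])))
print("tube top",tc(plane(T,t(648,251),.146)),tc(plane(S,s(168,283),.146)))
print("stop end",tri(S,s(672,62),T,t(62,245))[0],tc(tri(S,s(672,62),T,t(62,245))[0]))
print("red top",tc(plane(T,(437,244),.14)),"teal top",tc(plane(T,(393,275),.14)))
print("tri red",tri(S,(204,221),T,(437,244)),"teal",tri(S,(229,182),T,(393,275)))
r=R.from_rotvec([-.39296,-3.11668,.00188]).as_matrix(); print("tool x,y in channel",Rm.T@r[:2,0],Rm.T@r[:2,1],"tcp",tc([.1364,.5325]))
for n,X in(("hinge",(.148,.053)),("start push",(.148,.115)),("end push",(.148,0.0)),("tubeback",(-.19,0)),("end",(-.02,0))): print(n,Rm@X+o)
```

```text
[0.5958 0.0144 1.3052 0.0407] 74.78282367347106
[[ 1.5832 -1.0727]
 [-4.3887  1.6798]
 [-3.9823  3.4579]
 [-1.6133  1.8655]
 [ 4.683  -0.9989]
 [ 3.8415 -3.575 ]
 [-0.1232 -1.3567]]
edge yaw 74.77089452465867
edge yaw 74.44900883441187
tube top [-0.1327 -0.0015] [-0.1311 -0.0025]
stop end [0.5714 0.1713 0.127 ] [0.145  0.0648]
red top [-0.289   0.0062] teal top [-0.2044  0.1033]
tri red (array([ 0.517 , -0.2559,  0.1471]), np.float64(0.0113845239609946)) teal (array([ 0.444 , -0.1532,  0.1403]), np.float64(0.005727279377411866))
tool x,y in channel [-0.0147  0.9999] [0.9999 0.0147] tcp [0.3794 0.5793]
hinge [0.5835 0.1711]
start push [0.5237 0.1874]
end push [0.6347 0.1572]
tubeback [ 0.546 -0.169]
end [ 0.5906 -0.0049]
```

Call:
arm_command:
  motion:
    - [[-0.7,-0.35,0],0.15]
    - [[-0.8,-0.4,0],0]
    - [[-0.8,-0.4,0],0]
    - [[-0.8,-0.4,0],0]
    - [[-0.8,-0.4,0],0]
    - [[-0.8,-0.4,0],0]
    - [[-0.8,-0.4,0],0]
  grip: 0
  newtons: 40

```text
t: 0.8
position: [0.367, 0.3267, 0.2011]
eef_rot: [-0.417, -3.114, 0.0]
contact_force: [0.8, 0.7, 0.0]
width: 0.003
grasp_force: 0.0
```

```bash
cat > w.py <<'E'
from bench import env
from h import *
np.set_printoptions(precision=4,suppress=True)
c=np.load("ch.npz");th,o=c["th"],c["o"]
Rm=np.array([[np.cos(th),-np.sin(th)],[np.sin(th),np.cos(th)]])
s=env.read_state();r=R.from_rotvec(s["eef_rot"]).as_matrix();p=np.array(s["position"])
print("t",s["t"],"ch xy",Rm.T@(p[:2]-o),"z",p[2],"toolx in ch",Rm.T@r[:2,0],"F",s["contact_force"],s["width"])
E
python3 w.py
```

```text
t 0.8 ch xy [0.2413 0.3028] z 0.20108571880412035 toolx in ch [0.0008 1.    ] F [0.8266 0.735  0.0385] 0.0030489296470971768
```

Call:
arm_command:
  motion:
    - [[-0.7,-0.37,0],0]
    - [[-0.7,-0.37,0],0]
    - [[-0.7,-0.37,0],0]
    - [[-0.7,-0.37,0],0]
    - [[-0.6,-0.37,0],0]
    - [[0,0,0.7],0]
    - [[0,0,0.8],0]
    - [[0,0,0.7],0]

```text
t: 1.6
position: [0.5052, 0.1937, 0.0892]
eef_rot: [-0.418, -3.113, 0.001]
contact_force: [0.1, -0.1, -0.4]
width: 0.002
grasp_force: 0.0
```

```bash
python3 w.py
```

```text
t 1.6 ch xy [0.1492 0.1345] z 0.08919627294082219 toolx in ch [0.0016 1.    ] F [ 0.1353 -0.0848 -0.3695] 0.002194001976258222
```

Call:
arm_command:
  motion:
    - [[-0.25,0,0],0]
    - [[-0.2,0,0],0]
    - [[-0.2,0,0],0]
    - [[-0.2,0,0],0]
    - [[-0.2,0,0],0]
    - [[-0.2,0,0],0]
    - [[-0.2,0,0],0]
    - [[-0.15,0,0],0]

```text
t: 2.4
position: [0.5852, 0.1728, 0.0939]
eef_rot: [0.417, 3.109, 0.002]
contact_force: [-1.0, -1.5, 15.0]
width: 0.0
grasp_force: 7.7
```

Call:
arm_command:
  motion:
    - [[-0.15,0,0],0]
    - [[-0.15,0,0],0]
    - [[-0.1,0,0],0]
    - [[-0.1,0,0],0]
    - [[0,0,0],0]
    - [[0,0,0],0]

```text
t: 3.0
position: [0.6066, 0.1664, 0.0907]
eef_rot: [-0.417, -3.113, 0.001]
contact_force: [0.6, -0.9, -0.6]
width: -0.001
grasp_force: 0.0
```

```bash
python3 w.py
python3 - <<'E'
from bench import imaging
import cv2
c=imaging.get_image("scene")["color"][140:260,235:395,::-1]; cv2.imwrite("pics/s1.png",cv2.resize(c,None,fx=4,fy=4,interpolation=cv2.INTER_CUBIC))
E
```

```text
t 3.0 ch xy [0.1495 0.0295] z 0.09072302447514856 toolx in ch [0.0009 1.    ] F [ 0.5892 -0.8958 -0.5563] -0.0012198983689215518
```

View pics/s1.png

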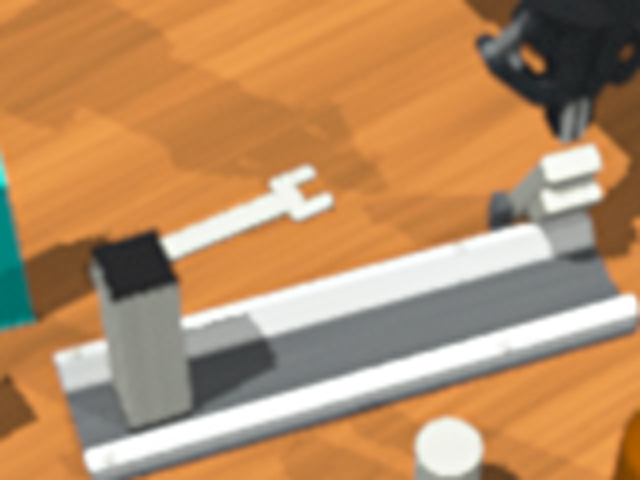

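The view shows the gripper at (575,120) and the stop at (570,175), past upright and leaning over the channel but not down yet. The tube is still standing at (145,330). I'll push a little further and let it settle.

Call:
arm_command:
  motion:
    - [[-0.15,0,0],0]
    - [[-0.15,0,0],0]
    - [[-0.15,0,0],0]
    - [[-0.15,0,0],0]
    - [[0,0,0],0]
    - [[0,0,0],0]
    - [[0,0,0],0]
    - [[0,0,0],0]

```text
t: 3.85
position: [0.6357, 0.1587, 0.0913]
eef_rot: [-0.417, -3.114, -0.0]
contact_force: [-1.0, -0.8, 0.1]
width: -0.003
grasp_force: 0.0
```

```bash
python3 w.py
python3 - <<'E'
from bench import imaging
import cv2
c=imaging.get_image("scene")["color"][140:260,235:395,::-1]; cv2.imwrite("pics/s2.png",cv2.resize(c,None,fx=4,fy=4,interpolation=cv2.INTER_CUBIC))
E
```

```text
t 3.85 ch xy [ 0.1497 -0.0006] z 0.09125530513612304 toolx in ch [0.0008 1.    ] F [-1.0357 -0.7677  0.1208] -0.0025291600856481963
```

View pics/s2.png

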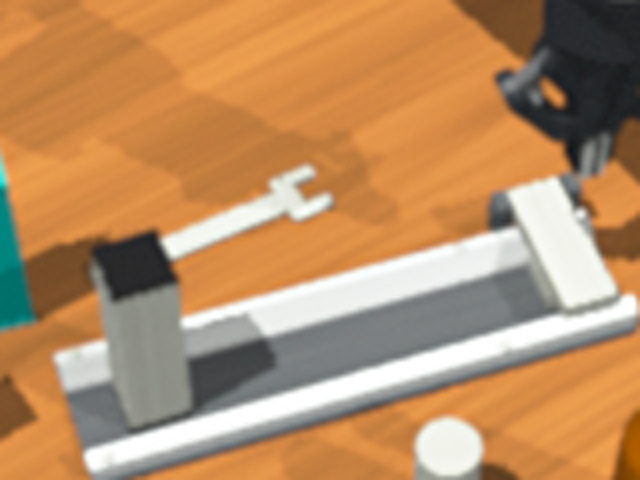

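The stop now lies flat across the channel, from (535,195) to (590,300), and the tube still stands. Next I go up and over to behind the tube.

Call:
arm_command:
  motion:
    - [[0,0,-0.7],0]
    - [[0,0,-0.8],0]
    - [[0,0,-0.8],0]
    - [[0,-0.7,0],0]
    - [[0,-0.85,0],0]
    - [[0,-0.85,0],0]
    - [[0,-0.85,0],0]
    - [[0,-0.85,0],0]

```text
t: 4.7
position: [0.5811, -0.0405, 0.2064]
eef_rot: [0.417, 3.113, 0.0]
contact_force: [0.8, -0.8, 0.3]
width: 0.002
grasp_force: 0.0
```

Call:
arm_command:
  motion:
    - [[0,-0.85,0],0]
    - [[0,-0.85,0],0]
    - [[0,-0.85,0],0]
    - [[0,-0.25,0],0]
    - [[0,0,0],0]

```text
t: 5.2
position: [0.5445, -0.1755, 0.2063]
eef_rot: [0.421, 3.113, -0.0]
contact_force: [-0.0, 0.4, 0.5]
width: -0.003
grasp_force: 0.0
```

```bash
python3 w.py
```

```text
t 5.2 ch xy [-0.1967 -0.0004] z 0.20630701094281137 toolx in ch [0.0033 1.    ] F [-0.0344  0.364   0.4599] -0.0033771129356568955
```

Call:
arm_command:
  motion:
    - [[-0.03,0,0.5],0]
    - [[0,0,0.6],0]
    - [[0,0,0.45],0]
    - [[0,0.2,0],0]
    - [[0,0.2,0],0]
    - [[0,0.15,0],0]
    - [[0,0.15,0],0]
    - [[0,0.12,0],0]

```text
t: 6.0
position: [0.5578, -0.1342, 0.1296]
eef_rot: [0.416, 3.113, -0.0]
contact_force: [0.3, 0.7, 0.6]
width: 0.003
grasp_force: 0.0
```

```bash
python3 w.py
```

```text
t 6.0 ch xy [-0.1533 -0.0023] z 0.12955696619828821 toolx in ch [0.0003 1.    ] F [0.2856 0.6639 0.6033] 0.002756840057131273
```

Call:
arm_command:
  motion:
    - [[0,0.12,0],0]
    - [[0,0.12,0],0]
    - [[0,0.12,0],0]
    - [[0,0.12,0],0]
    - [[0,0.12,0],0]

```text
t: 6.5
position: [0.5653, -0.1057, 0.1287]
eef_rot: [-0.417, -3.114, -0.0]
contact_force: [-1.4, -0.2, -0.1]
width: 0.0
grasp_force: 0.0
```

Call:
arm_command:
  motion:
    - [[0,0.1,0],0]
    - [[0,0.1,0],0]
    - [[0,0.1,0],0]
    - [[0,0.1,0],0]

```text
t: 6.9
position: [0.5705, -0.0864, 0.1287]
eef_rot: [-0.417, -3.114, -0.0]
contact_force: [-0.1, 0.4, 0.3]
width: -0.0
grasp_force: 0.0
```

```bash
python3 w.py
python3 - <<'E'
from bench import imaging
import cv2
c=imaging.get_image("scene")["color"][140:260,235:395,::-1]; cv2.imwrite("pics/s3.png",cv2.resize(c,None,fx=4,fy=4,interpolation=cv2.INTER_CUBIC))
E
```

```text
t 6.9 ch xy [-0.1039 -0.002 ] z 0.128675296700688 toolx in ch [0.0009 1.    ] F [-0.083   0.439   0.2765] -0.00028046375026614164
```

View pics/s3.png

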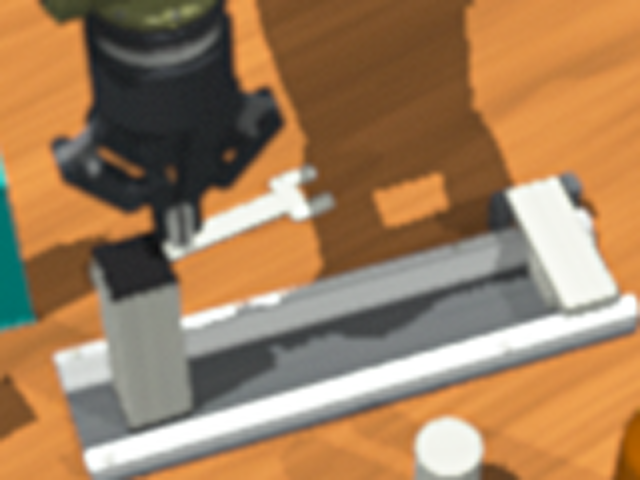

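The fingers at about (178,240) appear beside or behind the tube's back corner, and the tube is untouched. I'll check this against the projection before moving again.

Run:
```python
from h import *
from bench import env,imaging
np.set_printoptions(precision=4,suppress=True)
p=env.read_state()["position"]; d={n:imaging.get_image(n) for n in("scene","top")}; pickle.dump(d,open("d1.pkl","wb"))
for n in d:
    q=proj(d[n],p); print(n,q,(q-[235,140])*4)
    print("tube top ctr",proj(d[n],[.5629,-.1134,.1455]))
d0=pickle.load(open("d0.pkl","rb"))
S,T=d0["scene"],d0["top"]
# dark cap in both views of the start images, compared for black
for n,(x,y,w,h) in(("scene",(250,190,40,30)),("top",(355,210,35,30))):
    c=d0[n]["color"][y:y+h,x:x+w].max(2); m=(c<50).astype("uint8"); k,l,st,ce=cv2.connectedComponentsWithStats(m)
    b=1+st[1:,4].argmax(); print(n,ce[b]+[x,y],st[b])
a=cv2.resize(d["top"]["color"][165:285,235:395,::-1],None,fx=4,fy=4,interpolation=cv2.INTER_CUBIC); cv2.imwrite("pics/t4.png",a)
```

```text
scene [280.4129 207.5182] [181.6518 270.0726]
tube top ctr [267.794 206.198]
top [361.7504 221.7916] [507.0015 327.1664]
tube top ctr [373.8923 224.6171]
scene [268.0312 206.0104] [  9   9  19  16 192]
top [366.5 220.5] [11 10  2  2  2]
```

View pics/t4.png

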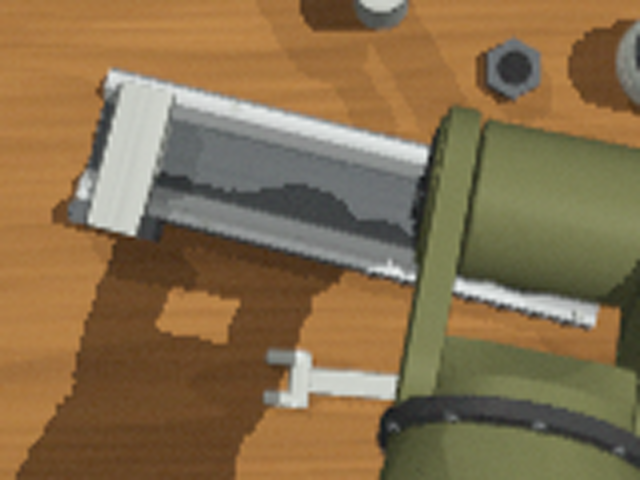

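The top view is blocked by the arm. In the scene view the projected TCP is at crop (182,270), but the visible tip ends near (180,255), so the fingers may be higher than the state says and have skimmed over the cap. I'll check that numerically.

Run:
```python
from h import *
a=pickle.load(open("d0.pkl","rb"))["scene"]["color"].astype(int);b=pickle.load(open("d1.pkl","rb"))["scene"]["color"].astype(int)
S=pickle.load(open("d1.pkl","rb"))["scene"]
print("cols 272..288; new grey / |diff| sum")
for v in range(192,214): print(v,b[v,272:288].mean(1).astype(int),abs(b-a)[v,272:288].sum(1))
for z in(.1287,.14,.15): print(z,proj(S,[.5705,-.0864,z]))
s2=cv2.imread("pics/s2.png"); 
print("s2 tcp",(proj(S,[.6357,.1587,.0913])-[235,140])*4,(proj(S,[.6357,.1587,.111])-[235,140])*4)
g=s2[150:215:5,560:630:6].mean(2).astype(int);print(g)
```

```text
cols 272..288; new grey / |diff| sum
192 [109  71  41  38  44  62  86  84  76 103 123 101  52  63 111 143] [ 80 189 273 279 262 208 184 189 196 168 147 171 241 204  62  32]
193 [124  80  40  32  48  85 113 107  79  98 124 104  53  59 116 156] [ 26 153 275 300 257 187 157 163 192 171 140 166 235 216  62  29]
194 [126  84  43  29  51  99 129 116  81  94 122 106  56  63 139 198] [ 18 146 273 324 254 173 139 153 189 176 145 164 245 246  65  40]
195 [134  98  50  30  50 104 136 120  84  94 124 109  56  73 169 239] [  3 107 261 318 257 168 147 154 195 181 144 153 333 336  99  42]
196 [130 101  53  29  51 102 137 126  93  96 125 112  63  90 191 246] [ 16  60 222 312 252 171 152 146 179 196 174 263 441 400 123  34]
197 [ 95  70  42  31  44  93 131 131 100  91 121 117  94 133 214 245] [ 20  49 186 280 271 177 125 120 238 335 303 346 418 306  62  32]
198 [ 42  31  28  29  40  81 123 132 105  86 116 134 158 205 237 246] [ 20  54 163 284 338 282 204 210 340 433 355 305 232  91   4  28]
199 [ 18  16  23  37  63  92 119 135 109  81 113 158 216 245 247 242] [ 44  58 168 339 402 378 335 294 375 461 
[... 1880 characters left out ...]
5791499] [581.38984214 179.10768819]
[[136  54  24  46 109 135  93 106  79  62  78  78]
 [139  74  27  51 120 136  97 114  79  68  78  79]
 [146 107  35  54 129 129  97 123  97 101  85  76]
 [151 128  58  54 131 124  98 136 129 136 111  78]
 [146 139  92  79 133 116 100 148 146 144 135 102]
 [134 128 119 123 145 127 119 149 143 140 142 133]
 [152 115 128 138 146 143 137 142 139 140 145 147]
 [196 114 124 127 140 144 141 139 142 145 145 146]
 [238 133 100 104 130 140 139 143 146 147 145 146]
 [247 182  77  81 119 139 147 146 145 147 147 148]
 [246 225 106  64  89 122 146 147 147 149 149 149]
 [243 242 151  83  86  91 138 150 150 151 149 149]
 [242 241 187 188 164  87 121 153 151 150 150 151]]
```

The tip is really at about z = 0.15 (row 201 against the projected 207.6), roughly 21 mm above the reported TCP, so it passed just over the tube. I'll go back and push with a lower reported height.

Call:
arm_command:
  motion:
    - [[0,0,-0.6],0]
    - [[0,-0.6,0],0]
    - [[0,-0.7,0],0]
    - [[0,-0.6,0],0]
    - [[0,0,0.5],0]
    - [[0,0,0.4],0]
    - [[0,0,0.3],0]
    - [[0,0,0],0]

```text
t: 7.85
position: [0.5443, -0.1784, 0.0967]
eef_rot: [-0.418, -3.11, -0.001]
contact_force: [0.1, -0.3, 0.7]
width: 0.0
grasp_force: 0.0
```

Call:
arm_command:
  motion:
    - [[0,0.2,0],0]
    - [[0,0.2,0],0]
    - [[0,0.15,0],0]
    - [[0,0.15,0],0]
    - [[0,0.1,0],0]

```text
t: 8.35
position: [0.5563, -0.139, 0.0991]
eef_rot: [0.416, 3.113, -0.0]
contact_force: [-0.6, -1.5, 0.8]
width: -0.001
grasp_force: 0.4
```

```bash
python3 w.py
```

```text
t 8.35 ch xy [-0.1584 -0.0021] z 0.09909089833820534 toolx in ch [0.0002 1.    ] F [-0.5533 -1.527   0.8123] -0.0013050575061501711
```

Call:
arm_command:
  motion:
    - [[0,0.12,0],0]
    - [[0,0.12,0],0]
    - [[0,0.1,0],0]
    - [[0,0.1,0],0]
    - [[0,0.1,0],0]
    - [[0,0.1,0],0]

```text
t: 8.95
position: [0.5644, -0.1086, 0.0986]
eef_rot: [-0.417, -3.114, -0.0]
contact_force: [-0.1, 0.2, 0.7]
width: -0.001
grasp_force: 0.0
```

Call:
arm_command:
  motion:
    - [[0,0.1,0],0]
    - [[0,0.1,0],0]
    - [[0,0.1,0],0]
    - [[0,0,0],0]
    - [[0,0,0],0]
    - [[0,0,0],0]

```text
t: 9.55
position: [0.5683, -0.0947, 0.0987]
eef_rot: [-0.418, -3.114, 0.0]
contact_force: [-0.5, 0.6, 0.2]
width: 0.005
grasp_force: 0.0
```

```bash
python3 w.py
python3 - <<'E'
from bench import imaging
import cv2,pickle
i=imaging.get_image("scene");pickle.dump(i,open("d2.pkl","wb"))
c=i["color"][140:260,235:395,::-1]; cv2.imwrite("pics/s5.png",cv2.resize(c,None,fx=4,fy=4,interpolation=cv2.INTER_CUBIC))
E
```

```text
t 9.55 ch xy [-0.1125 -0.002 ] z 0.09868612213612193 toolx in ch [0.001 1.   ] F [-0.4721  0.6499  0.2003] 0.005103294632682505
```

View pics/s5.png

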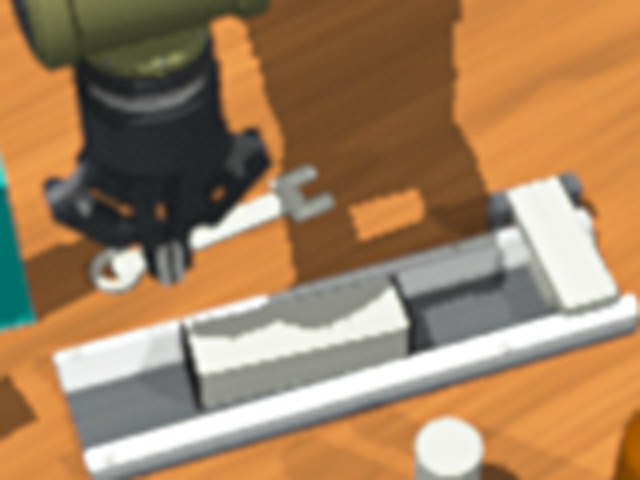

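The tube lies in the channel, from its foot end at about (190,360) to its leading end at about (408,325), and the stop is still down. I'll compute where its ends are.

```bash
cat > ends.py <<'E'
from h import *
c=np.load("ch.npz");th,o=c["th"],c["o"]
Rm=np.array([[np.cos(th),-np.sin(th)],[np.sin(th),np.cos(th)]])
E
python3 - <<'E'
from ends import *
i=pickle.load(open("d2.pkl","rb"))
for n,a,z in(("foot far",(184,324),.046),("foot near",(198,372),.046),("top far",(392,279),.046),("top near",(409,322),.046),("stop face low",(555,307),.04),("stop tip R",(615,293),.04)):
    u=(235+(a[0]+.5)/4-.5,140+(a[1]+.5)/4-.5); print(n,Rm.T@(plane(i,u,z)[:2]-o))
E
```

```text
foot far [-0.10114956  0.02073403]
foot near [-0.1031973  -0.01635865]
top far [0.03209299 0.01190554]
top near [ 0.03064737 -0.02274546]
stop face low [ 0.1227971  -0.03748864]
stop tip R [ 0.16281824 -0.03964283]
```

Call:
arm_command:
  motion:
    - [[0,-0.4,0],0]
    - [[0,-0.3,0],0]
    - [[0,0,0.5],0]
    - [[0,0,0.5],0]
    - [[0,0,0.4],0]
    - [[0,0,0.2],0]
    - [[0,0,0],0]

```text
t: 10.3
position: [0.5584, -0.1285, 0.0177]
eef_rot: [-0.418, -3.112, -0.0]
contact_force: [0.7, 0.8, 0.1]
width: -0.001
grasp_force: 0.0
```

Call:
arm_command:
  motion:
    - [[0,0,0.1],0]
    - [[0,0,0.1],0]
    - [[0,0,0.05],0]
    - [[0,0,0],0]

```text
t: 10.7
position: [0.559, -0.1283, 0.0061]
eef_rot: [-0.417, -3.114, -0.0]
contact_force: [0.7, 0.1, 0.4]
width: 0.0
grasp_force: 0.0
```

```bash
python3 w.py
```

```text
t 10.7 ch xy [-0.1473 -0.0019] z 0.006115217863008955 toolx in ch [0.0009 1.    ] F [0.6648 0.063  0.3769] 0.0002513921272152072
```

Call:
arm_command:
  motion:
    - [[0,0.2,0],0]
    - [[0,0.2,0],0]
    - [[0,0.2,0],0]
    - [[0,0.2,0],0]
    - [[0,0.2,0],0]
    - [[0,0.2,0],0]
    - [[0,0.2,0],0]
    - [[0,0.2,0],0]

```text
t: 11.5
position: [0.5804, -0.0504, 0.0063]
eef_rot: [0.417, 3.114, -0.0]
contact_force: [-2.3, -4.9, 2.3]
width: -0.003
grasp_force: 2.7
```

Call:
arm_command:
  motion:
    - [[0,0.15,0],0]
    - [[0,0.15,0],0]
    - [[0,0.1,0],0]
    - [[0,0.08,0],0]
    - [[0,0.06,0],0]

```text
t: 12.0
position: [0.5874, -0.0248, 0.0063]
eef_rot: [0.417, 3.114, -0.0]
contact_force: [-1.7, -5.5, 3.3]
width: -0.004
grasp_force: 3.1
```

```bash
python3 w.py
```

```text
t 12.0 ch xy [-0.0401 -0.0022] z 0.006251344720662598 toolx in ch [0.0008 1.    ] F [-1.7372 -5.495   3.275 ] -0.0037431727061033133
```

Call:
arm_command:
  motion:
    - [[0,0.06,0],0]
    - [[0,0.06,0],0]
    - [[0,0.05,0],0]
    - [[0,0.05,0],0]
    - [[0,0.04,0],0]
    - [[0,0,0],0]

```text
t: 12.6
position: [0.5908, -0.0123, 0.0062]
eef_rot: [0.417, 3.114, 0.0]
contact_force: [-0.1, -2.9, 3.3]
width: -0.001
grasp_force: 2.0
```

Call:
arm_command:
  motion:
    - [[0,0.03,0],0]
    - [[0,0.03,0],0]
    - [[0,0,0],0]

```text
t: 12.9
position: [0.5915, -0.0096, 0.0062]
eef_rot: [0.417, 3.114, -0.0]
contact_force: [-1.4, -3.4, 3.8]
width: -0.0
grasp_force: 2.5
```

Call:
arm_command:
  motion:
    - [[0,0.03,0],0]
    - [[0,0.03,0],0]
    - [[0,0,0],0]

```text
t: 13.2
position: [0.5919, -0.0085, 0.0062]
eef_rot: [-0.418, -3.113, 0.004]
contact_force: [-4.3, -17.7, 5.7]
width: -0.003
grasp_force: 9.4
```

Call:
arm_command:
  motion:
    - [[0,0.03,0],0]
    - [[0,0.03,0],0]
    - [[0,0,0],0]

```text
t: 13.5
position: [0.5923, -0.008, 0.0062]
eef_rot: [-0.419, -3.112, 0.008]
contact_force: [-8.5, -35.2, 7.7]
width: 0.001
grasp_force: 18.0
```

The tube is against the stop: the force rose to 35 N while the tool stood still. Now I back off and raise the hand clear.

Call:
arm_command:
  motion:
    - [[0,-0.2,0],0]
    - [[0,-0.3,0],0]
    - [[0,-0.3,0],0]
    - [[0,0,-0.6],0]
    - [[0,0,-0.8],0]
    - [[0,0,-0.8],0]
    - [[0,0,-0.8],0]
    - [[0,0,-0.8],0]

```text
t: 14.3
position: [0.582, -0.0428, 0.1977]
eef_rot: [-0.417, -3.114, -0.001]
contact_force: [0.9, 0.5, -0.2]
width: 0.0
grasp_force: 0.0
```

Call:
arm_command:
  motion:
    - [[0.7,0,0],0]
    - [[0.7,0,0],0]
    - [[0.7,0,0],0]
    - [[0,0,0],0]
    - [[0,0,0],0]

```text
t: 14.8
position: [0.4812, -0.015, 0.1967]
eef_rot: [0.417, 3.113, 0.001]
contact_force: [0.3, -0.9, -0.4]
width: 0.004
grasp_force: 0.0
```

```bash
python3 w.py
python3 - <<'E'
from bench import imaging
import cv2,pickle
i=imaging.get_image("scene");pickle.dump(i,open("d3.pkl","wb"))
c=i["color"][140:260,235:395,::-1]; cv2.imwrite("pics/s6.png",cv2.resize(c,None,fx=5,fy=5,interpolation=cv2.INTER_CUBIC))
E
```

```text
t 14.8 ch xy [-0.0584  0.1029] z 0.19665531564395122 toolx in ch [0.0008 1.    ] F [ 0.2661 -0.8987 -0.359 ] 0.0035003548561605654
```

View pics/s6.png

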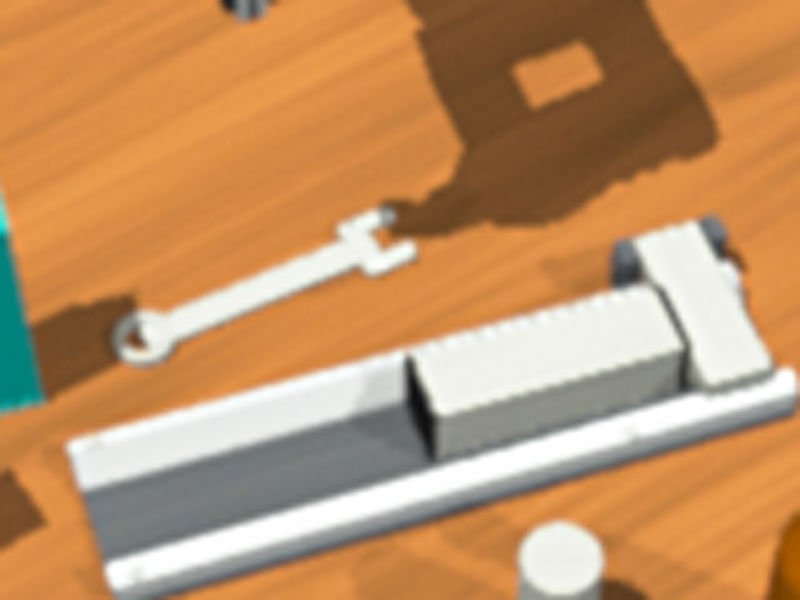

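The tube lies in the channel from (420,400) to (685,350) with its end against the flat stop at (690,360). The hand is clear at the top left and the wrench hasn't moved, so I'm handing in.

```bash
python3 -c "
from bench import env
print(env.hand_in())"
```

```text
the job is handed in; nothing more can be done
None
```

The job is handed in after about 15 s of robot time: the stop is down flat, the tube lies in the channel with its end against the stop, and the hand is clear; the hand-in call returned no verdict.

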